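# Stack the thrust rings and crack the stuck gearbox cover

### The job

Get this gearbox ready for its thrust rings. First stack the two loose flat rings flat and centred on the round face plate, the larger one below and the smaller one on top, and let go of them; then grip the handle of the gearbox cover, pull straight up until its stuck seal gives way, without letting the cover jump up by more than about 2.5 cm, and finish still holding the cover about 1 cm open. Leave the tools and other parts where they are.

Things in the scene. Friction and masses are not known exactly. Their poses are not given: they have to be found in the camera images.
- big_ring_mid (a point): larger flat plain steel ring (thrust ring), 56 mm outside diameter, 32 mm hole, 12 mm thick, about 0.16 kg, lying flat and loose on the bench to the robot's left; the point is its centre, half-way up, z along its axis
- small_ring_mid (a point): smaller flat plain steel ring, 42 mm outside diameter, 22 mm hole, 12 mm thick, about 0.1 kg, lying flat and loose on the bench in the same row as the larger ring; the point is its centre, half-way up, z along its axis
- plate_top (a point): centre of the top face of the round dark steel face plate, 96 mm in diameter and 20 mm high, fixed to the bench between the rings and the gearbox, z up
- case: gearbox: red case fixed to the bench on the robot's right, 200 x 150 mm and 100 mm high; origin at the centre of its underside, x along its long side, z up. On top lies its cover, an aluminium plate 190 x 140 x 6 mm; two guide studs stand 49 mm above two opposite corners of the shut cover
- cover_grip (a point): centre of the handle bar on the gearbox cover: steel bar, 90 mm long along this point's x axis, 12 mm wide along its y axis, 14 mm high, its centre 38 mm above the cover's top face and 144 mm above the bench when shut; two posts carry it, 38 mm either side of the centre. z is up
- cover (a joint): opening of the gearbox cover in m: 0 shut, grows as it rises straight up, stop at 0.035. Starting it takes about 20 N (stuck seal and a cover of about 0.45 kg); past that peak the pull falls at once, to about 11 N at 2 mm and 7 to 8 N at 10 mm. Let go, the cover drops shut and sticks again
- sleeve: bystander: upright dark steel sleeve, 42 mm in diameter, 55 mm high, standing in the same row as the rings; origin at the centre of its underside
- gear: bystander: dark steel gear, 70 mm in diameter, 34 mm high with its hub, lying beyond the face plate; origin at the centre of its underside
- tub: bystander: blue grease tub, 84 mm in diameter, 75 mm high, beyond the face plate; origin at the centre of its underside
- wrench: bystander: steel wrench lying flat on the robot's side of the face plate; origin near its middle, underside
- hammer: bystander: hammer lying to the left of the rings; origin near its middle, underside
Things that resemble listed ones, but are neither listed nor needed, are in the scene too. Leave any red, turquoise or yellow look-alike of the part that bears small_ring_mid alone.

How it is judged:
By the outcome, as a careful person would: the job done as asked, in the order asked, and still so for the second after the job is handed in, while the arm keeps its last pose, push and grip.
It also fails if it takes over 58 s, if anything falls off the work surface, if the arm or the gripper's body presses on something with over 40 N, if the wrist force passes 120 N, or if a joint passes its speed limit or range.

### The arm

A 7-joint arm with a two-finger parallel gripper is mounted at the origin on the work surface. World frame = base frame: x ahead of the robot, y to its left, z up, the work surface at z = 0. Lengths are in m, angles in rad, forces in N, time in s.
With the tool pointing down it reaches from about 0.4 to 0.9 m from the base axis. Payload 5.5 kg.
Tool frame: the origin (TCP) lies at the very end of the fingers, on their centre line; the grasp point (between the pads) lies 19 mm behind it; z points along the fingers, y is the direction in which the jaws open and shut (so a half turn about z gives the same grasp; the last joint's range is limited). The gripper opens to 85 mm and grips with 20 to 120 N. Pads are 22 mm wide; open, the fingers measure 114 mm over their backs; the gripper's body (76 mm by 85 mm) begins 54 mm behind the grasp point. The pads swing forward as they close: fully open they stand 13 mm farther back than shut.
Start: joints at [-1.016, 0.501, -0.427, 1.55, 0.221, 1.138, -0.21], TCP at [0.187, 0.623, 0.231] pointing down, gripper open.
Joint ranges: [-2.88, 2.88], [-0.31, 2.03], [-1.54, 1.56], [0.2, 2.42], [-1.41, 4.55], [0.19, 2.02], [-2.57, 2.57]. Speed limits (rad/s): [2.57, 2.57, 3.14, 3.14, 3.14, 3.14, 3.14].

### API

Orientations are given as a rotation vector (axis times angle).
In Python, from rig import get_state, read_camera, camera_model, sign_off, boxes_of, spot_point gives the robot as it stands.
- The arm moves only by the shell command python3 -m creep 'ROWS' [FORCE]. ROWS is JSON, a list of rows, each a list of 5 numbers: the finger opening in mm, from 0 to 85.4, then the shift along the tool's x, y, z in mm, then the turn about the tool's z in rad. In form: [[hand, x, y, z, spin], ...]. A call has 1 to 5 rows; each row shifts and turns the commanded pose from where the row before left it, along the tool's axes as they then stand; what a row does not reach is not made up. A row lasts 1/10 s, in which the tool goes at most 50 mm and 8.59 degrees, less where a joint would pass 70% of its speed; a pose out of reach is approached as far as the arm can. A call with a gripper value outside its range is refused whole. The fingers move at their own pace and stop on an object; FORCE is the grip in N (left out, the last holds). Time passes only in rows, so rows that do not move let the fingers close. It gives the time, the measured TCP pose, the force and the opening at its end, in the units of the state.
- get_state(): the state, without advancing time (a new reading comes with each control period).
- read_camera(name): name is "scene" or "top" or "wrist"; returns the picture (420x560x3 uint8, red, green, blue); there is no depth.
- camera_model(name): a dict with "K" (3x3 intrinsics, pixels), "D" ([k1, k2, p1, p2, k3] as OpenCV has them; the pictures are not rectified), "position" and "rotation" of the camera in the world; the wrist camera has in their place "T_tool_cam" (4x4, takes a point from camera to tool coordinates, whose origin is the TCP and whose axes are the flange's). Camera axes: x right, y down, z forward; pixel columns grow to the right and rows downward; lengths in m; the calibration is good to about 2 mm. A picture is of the moment at which its call begins: read the wrist's pose just before it. camera_model takes no time and is no camera call.
- sign_off(): hands the job in, once; it reports no verdict.
Trained networks look in the newest picture that a camera, given by its name, has taken for a name from the list of things; names that differ only in an ending like _2 or _b are one class to them, and where a whole thing is asked for, a point or a joint stands for the part that bears it (a point fixed in the world has none). Each returns a list of dicts, best first, with "confidence" (0 to 1); they miss things now and then, are a little off and sometimes report something else, mostly with a low value. They report only what shows in the picture. A call takes as long as a camera call. They do not tell look-alikes from the thing itself.
- boxes_of(camera, label): "at" ([x, y, z] in m, in the coordinates of the camera as it stood for that picture, good to about 4 mm: the middle of the surface that is visible of it).
- spot_point(camera, label): "at" ([x, y, z] in m, in the coordinates of the camera as it stood for that picture, good to about 4 mm: a listed point, or the origin of a listed thing).
The state is a dict: "clock": time; "joints": joint angles; "qvel": joint speeds; "joint_torque": joint torques, N m; "position": TCP position; "eef_rot": TCP orientation; "ft_force": force on the tool from outside, world axes, zero at the start; "ft_torque": the same for the moment, N m; "finger_gap": opening from 0.0 (shut) to 1.0 (fully open).
Only numpy, scipy, OpenCV 4.12 (cv2) and the standard library are available. Lean on these libraries where they do the work, as an engineer would, in place of code of your own. Each camera call takes 0.05 s, during which the arm holds its last target. There are 200 camera calls.

## Working session

There is one attempt and no reset: what is moved stays moved. The work goes in short steps, Python scripts to look and compute and a shell command to move; the robot and the scene stay as the last step left them, time stands still between calls to the robot, and variables do not carry over. Pictures are saved under pics/ and viewed, about 8 in all and at most 12, crops included, and the job is handed in when it is done.

```bash
ls; mkdir -p pics
cat > h.py <<'E'
import numpy as np,cv2
from rig import *
from scipy.spatial.transform import Rotation as R
def campose(n,st=None):
    m=camera_model(n)
    if n!='wrist': return np.array(m['rotation']).reshape(3,3) if np.size(m['rotation'])==9 else R.from_rotvec(m['rotation']).as_matrix(),np.array(m['position'])
    st=st or get_state(); Rt=R.from_rotvec(st['eef_rot']).as_matrix(); T=np.array(m['T_tool_cam'])
    return Rt@T[:3,:3],Rt@T[:3,3]+st['position']
def ray(n,uv,z,st=None):
    m=camera_model(n);Rc,p=campose(n,st)
    q=cv2.undistortPoints(np.array([[uv]],float),np.array(m['K']),np.array(m['D'])).ravel()
    d=Rc@np.r_[q,1]; return p+d*(z-p[2])/d[2]
def proj(n,P,st=None):
    m=camera_model(n);Rc,p=campose(n,st)
    c=(np.atleast_2d(P)-p)@Rc
    return cv2.projectPoints(c,np.zeros(3),np.zeros(3),np.array(m['K']),np.array(m['D']))[0].reshape(-1,2)
def snap(n,f=None):
    im=read_camera(n)
    if f: cv2.imwrite('pics/'+f,cv2.cvtColor(im,cv2.COLOR_RGB2BGR))
    return im
def find(n,l,fn=spot_point,st=None):
    Rc,p=campose(n,st); o=[]
    for d in fn(n,l):
        w=p+Rc@np.array(d['at']); o.append((round(d['confidence'],2),w.round(4).tolist(),proj(n,w,st)[0].round().tolist()))
    return o
E
python3 - <<'E'
from h import *
print(camera_model('top'))
print(get_state())
a=snap('top','t0.png')
for l in ['big_ring_mid','small_ring_mid','plate_top','case','cover_grip','sleeve','wrench']: print('top',l,find('top',l))
b=snap('scene','s0.png')
for l in ['big_ring_mid','small_ring_mid','plate_top','cover_grip']: print('scene',l,find('scene',l))
E
```

```text
pics
{'K': array([[508.76856267,   0.        , 290.32353487],
       [  0.        , 508.76856267, 210.06590996],
       [  0.        ,   0.        ,   1.        ]]), 'D': array([-0.15840046,  0.        ,  0.        ,  0.        ,  0.        ]), 'position': array([0.43866922, 0.08913617, 1.20107206]), 'rotation': array([-2.13683015,  2.20126778, -0.11742745])}
{'clock': 0.0, 'joints': array([-1.01578038,  0.50187917, -0.42677813,  1.55146078,  0.22081161,
        1.13828464, -0.21026796]), 'qvel': array([ 0.00038346,  0.00080821, -0.00018866, -0.00111755, -0.0004428 ,
       -0.00030353, -0.00076644]), 'joint_torque': array([-8.14701125e-04, -5.69495344e+01, -5.81620306e+00, -2.80943191e+01,
        1.07161916e-02,  1.18802450e-02, -1.64558696e-05]), 'position': array([0.18685068, 0.6218365 , 0.23023407]), 'eef_rot': array([-4.56580060e-01, -3.10788610e+00,  3.05116689e-03]), 'ft_force': array([0.20710045, 0.35628318, 0.34225926]), 'ft_torque': array([ 0.04774222, -0.04380792, -0.06607571]), 'finger_gap': 0.99975702466612}
top big_ring_mid [(0.86, [0.529, 0.2633, 0.0084], [214.0, 227.
[... 415 characters left out ...]
[(0.86, [0.5367, -0.2574, 0.1434], [451.0, 211.0]), (0.48, [0.6982, 0.1236, -0.0029], [272.0, 156.0])]
top sleeve [(0.63, [0.4315, 0.2956, -0.0016], [202.0, 269.0])]
top wrench [(0.95, [0.423, 0.0561, 0.0015], [304.0, 270.0]), (0.66, [0.5326, -0.2598, 0.0046], [434.0, 219.0])]
scene big_ring_mid [(0.52, [0.53, 0.2705, 0.0066], [345.0, 265.0])]
scene small_ring_mid [(0.83, [0.7155, 0.3326, 0.005], [325.0, 326.0]), (0.54, [0.6293, 0.28, 0.0068], [327.0, 290.0]), (0.49, [0.7184, 0.2557, 0.0091], [296.0, 308.0]), (0.49, [0.5823, 0.1965, 0.0038], [309.0, 265.0])]
scene plate_top [(0.85, [0.5906, 0.0761, 0.0203], [271.0, 242.0])]
scene cover_grip [(0.91, [0.5389, -0.2582, 0.1392], [195.0, 156.0])]
```

Run:
```python
import cv2
a=cv2.imread('pics/t0.png')
cv2.imwrite('pics/t0c.png',cv2.resize(a[110:310,150:350],(800,800*200//200))[:600] if 0 else cv2.resize(a[120:300,160:400],(800,600),interpolation=cv2.INTER_CUBIC))
```

```text
(no output)
```

View pics/t0.png

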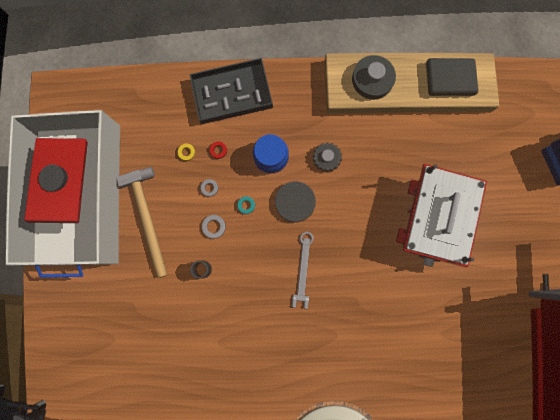

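View pics/t0c.png

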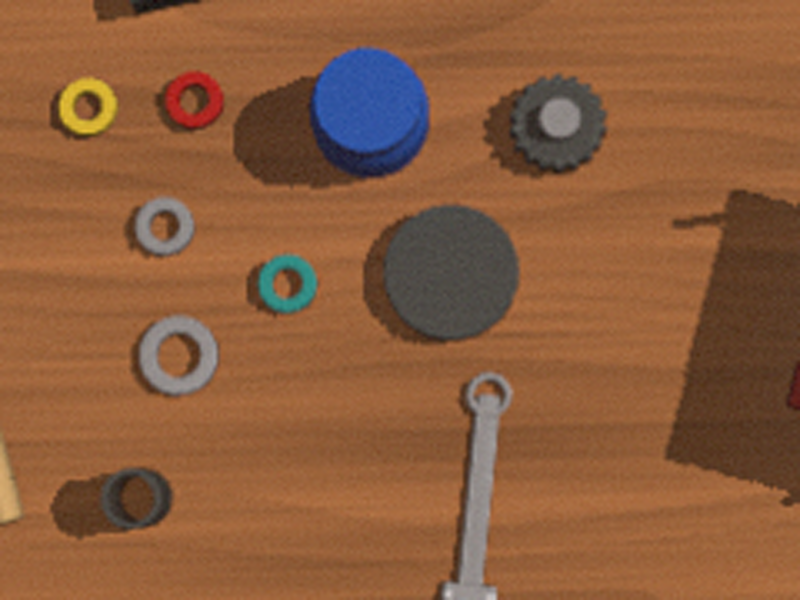

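Small-ring candidates in the top view are:
- grey, at (209,188)
- turquoise, at (246,205)
- red, at (218,150)
- yellow, at (186,152)

The grey one is plain steel and lies in the row of the big ring (213,227) and the sleeve (201,269), so it is the one meant. The enlarged crop confirms this.

```bash
cat >> h.py <<'E'
def go(w,yaw=None):
    "mm in tool axes from here to world point w; spin to bring tool y to world direction yaw (mod pi)"
    st=get_state();Rt=R.from_rotvec(st['eef_rot']).as_matrix()
    d=(Rt.T@(np.array(w)-st['position'])*1000).round(1)
    y=np.arctan2(Rt[1,1],Rt[0,1]); s=None
    if yaw is not None: s=-((yaw-y+np.pi/2)%np.pi-np.pi/2)
    print('clk',round(st['clock'],2),'pos',st['position'].round(4),'tilt',Rt[:,2].round(3),'yaw',round(y,3),'d',d,'spin',s,'F',st['ft_force'].round(1),'gap',round(st['finger_gap']*85.4,1),'q7',st['joints'][6].round(2))
E
python3 - <<'E'
from h import *
for n,uv,z in [('big',(213.4,226.8),.012),('small',(209.2,187.8),.012),('plate',(295.4,201.5),.02)]: print(n,ray('top',uv,z).round(4))
go([.57,.268,.20],1.5)
m=camera_model('wrist');print(m['T_tool_cam'].round(3))
E
```

```text
big [0.5293 0.265  0.012 ]
small [0.6222 0.2737 0.012 ]
plate [0.5824 0.0707 0.02  ]
clk 0.65 pos [0.1869 0.6225 0.2313] tilt [-0.  0. -1.] yaw 1.279 d [-468.8 -229.4   31.3] spin -0.22097393396985598 F [-0.   0.1 -0.3] gap 85.2 q7 -0.21
[[ 0.    -0.962 -0.274  0.069]
 [ 1.     0.001 -0.     0.002]
 [ 0.    -0.274  0.962 -0.142]
 [ 0.     0.     0.     1.   ]]
```

```bash
python3 -m creep '[[85,-40,-20,3,-0.05],[85,-40,-20,3,-0.05],[85,-40,-20,3,-0.05],[85,-40,-20,3,-0.05],[85,-40,-20,3,0]]' 40; python3 -m creep '[[85,-40,-20,3,0],[85,-40,-20,3,0],[85,-40,-20,3,0],[85,-40,-20,3,0],[85,0,0,0,0]]'
python3 - <<'E'
from h import *
go([.57,.268,.20],1.5)
E
```

```text
clock: 1.15
position: [0.365, 0.4853, 0.2165]
eef_rot: [0.141, 3.138, 0.0]
ft_force: [0.8, 0.8, -0.5]
finger_gap: 0.997
clock: 1.65
position: [0.5234, 0.3847, 0.2034]
eef_rot: [0.162, 3.134, -0.006]
ft_force: [0.1, -0.9, -0.0]
finger_gap: 0.997
clk 1.65 pos [0.5234 0.3847 0.2034] tilt [ 0.003 -0.004 -1.   ] yaw 1.467 d [ -58.4 -111.2    4. ] spin -0.03277953543213963 F [ 0.1 -0.9 -0. ] gap 85.2 q7 0.64
```

```bash
python3 -m creep '[[85,-20,-37,1,0],[85,-20,-37,1,0],[85,-20,-37,1,0],[85,0,0,0,0],[85,0,0,0,0]]'
python3 - <<'E'
from h import *
go([.57,.268,.20],1.5)
st=get_state();snap('wrist','w1.png')
for l in ['big_ring_mid','small_ring_mid','plate_top']: print(l,find('wrist',l,st=st))
E
```

```text
clock: 2.15
position: [0.5661, 0.2745, 0.2013]
eef_rot: [0.15, 3.138, -0.0]
ft_force: [-0.4, -0.3, -0.1]
finger_gap: 0.997
clk 2.15 pos [0.5661 0.2745 0.2013] tilt [ 0. -0. -1.] yaw 1.475 d [-4.5 -6.1  1.3] spin -0.024515227422171826 F [-0.4 -0.3 -0.1] gap 85.2 q7 0.84
big_ring_mid [(0.64, [0.5315, 0.2659, 0.0098], [265.0, 156.0])]
small_ring_mid [(0.97, [0.7164, 0.3304, 0.0061], [334.0, 304.0]), (0.84, [0.6301, 0.2816, 0.005], [288.0, 241.0]), (0.71, [0.5828, 0.1898, 0.0039], [202.0, 208.0]), (0.55, [0.7183, 0.2557, 0.0001], [273.0, 308.0])]
plate_top [(0.7, [0.5932, 0.0779, 0.0168], [102.0, 230.0]), (0.61, [0.5471, 0.4286, 0.0024], [417.0, 156.0])]
```

View pics/w1.png

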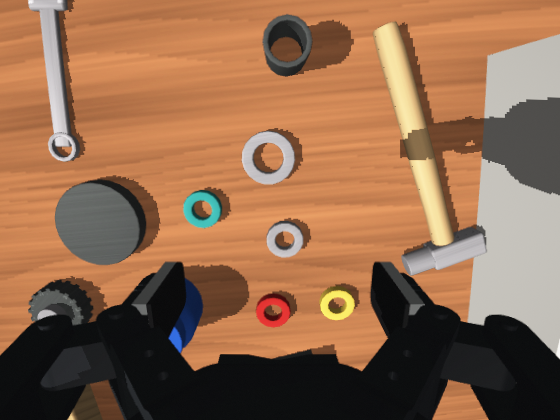

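The wrist view shows the big ring at (269,157), the small steel ring at (286,239), the plate at (100,222), the turquoise ring at (203,209), and the red and yellow rings at (273,311) and (337,305). Next I fit the outlines.

```bash
cat >> h.py <<'E'
def fit(im,n,c,r,z,lo,hi,st=None):
    "outer-contour centre of grey blob near pixel c within r; back-projected to height z"
    hsv=cv2.cvtColor(im,cv2.COLOR_RGB2HSV); m=((hsv[...,1]<80)&(hsv[...,2]>=lo)&(hsv[...,2]<=hi)).astype('uint8')
    k=np.zeros_like(m);cv2.circle(k,c,r,1,-1);m=cv2.morphologyEx(m*k,cv2.MORPH_OPEN,np.ones((3,3)))
    cs=cv2.findContours(m,cv2.RETR_EXTERNAL,cv2.CHAIN_APPROX_NONE)[0]
    cc=max(cs,key=cv2.contourArea); P=np.array([ray(n,p,z,st) for p in cc[:,0].astype(float)])
    (x,y),rr=cv2.minEnclosingCircle(P[:,:2].astype(np.float32)); 
    A=np.c_[2*P[:,:2],np.ones(len(P))];s=np.linalg.lstsq(A,(P[:,:2]**2).sum(1),rcond=None)[0]
    rad=np.sqrt(s[2]+s[0]**2+s[1]**2); print(c,'centre',s[:2].round(4),'diam',round(2*rad,4),'enc',round(x,4),round(y,4),round(2*rr,4)); return s[:2]
E
python3 - <<'E'
from h import *
st=get_state();im=snap('wrist')
for c in [(255,140),(285,226),(100,222)]: print(im[c[1],c[0]])
fit(im,'wrist',(269,157),36,.012,110,255,st)
fit(im,'wrist',(286,239),28,.012,110,255,st)
fit(im,'wrist',(100,222),56,.02,40,110,st)
t=cv2.cvtColor(cv2.imread('pics/t0.png'),cv2.COLOR_BGR2RGB)
fit(t,'top',(213,227),17,.012,110,255)
fit(t,'top',(209,188),14,.012,110,255)
fit(t,'top',(295,201),26,.02,30,110)
E
```

```text
[206 202 205]
[164 161 163]
[102 106 103]
(269, 157) centre [0.5335 0.269 ] diam 0.054 enc 0.5333 0.2689 0.0555
(286, 239) centre [0.6257 0.278 ] diam 0.0401 enc 0.625 0.2781 0.0423
(100, 222) centre [0.5871 0.0767] diam 0.0915 enc 0.5861 0.0759 0.0951
(213, 227) centre [0.5312 0.2657] diam 0.0533 enc 0.5312 0.2652 0.0563
(209, 188) centre [0.6238 0.2745] diam 0.0393 enc 0.6238 0.2745 0.0418
(295, 201) centre [0.5834 0.0723] diam 0.092 enc 0.5832 0.072 0.095
```

```bash
python3 - <<'E'
from h import *
go([.533,.268,.06],1.475)
E
python3 -m creep '[[75,10,-3,30,0],[75,10,-3,35,0],[75,10,-3,35,0],[75,2.5,-0.6,35,0],[75,0,0,0,0]]'
python3 - <<'E'
from h import *
go([.533,.268,.00],1.475)
st=get_state();im=snap('wrist','w2.png')
fit(im,'wrist',tuple(int(v) for v in proj('wrist',[.533,.268,.012],st)[0]),90,.012,110,255,st)
E
```

```text
clk 2.4 pos [0.5645 0.2781 0.2014] tilt [-0.     0.001 -1.   ] yaw 1.482 d [ 30.4 -13.  141.4] spin 0.006818026419397771 F [-0.7  0.1 -0.6] gap 85.1 q7 0.84
clock: 2.9
position: [0.5273, 0.2687, 0.0617]
eef_rot: [-0.14, -3.13, 0.007]
ft_force: [-0.8, 0.1, 0.3]
finger_gap: 0.879
clk 2.9 pos [0.5273 0.2687 0.0617] tilt [-0.009 -0.004 -1.   ] yaw 1.482 d [-6.2  0.1 61.6] spin 0.006526913058978678 F [-0.8  0.1  0.3] gap 75.1 q7 0.77
(274, 241) centre [0.5337 0.2685] diam 0.0466 enc 0.5331 0.269 0.0558
```

```bash
python3 -m creep '[[72,-3,0,20,0],[70,-2,0,20,0],[70,0,0,12,0],[70,0,0,4,0],[70,0,0,0,0]]'
python3 - <<'E'
from h import *
go([.5333,.2688,.00],1.475)
E
```

```text
clock: 3.45
position: [0.5374, 0.2697, 0.0109]
eef_rot: [0.144, 3.138, 0.001]
ft_force: [-0.5, -0.0, 0.4]
finger_gap: 0.823
clk 3.45 pos [0.5374 0.2697 0.0109] tilt [ 0.  0. -1.] yaw 1.479 d [ 4.  -1.3 10.9] spin 0.0043150746632090176 F [-0.5 -0.   0.4] gap 70.2 q7 0.74
```

```bash
python3 -m creep '[[70,2,0,4,0],[70,2,-1,4,0],[70,0,0,2,0],[70,0,0,0,0],[70,0,0,0,0]]'
python3 - <<'E'
from h import *
go([.5333,.2688,.00],1.475)
E
```

```text
clock: 3.95
position: [0.5331, 0.2686, 0.0004]
eef_rot: [0.144, 3.138, 0.0]
ft_force: [0.7, -0.0, 0.1]
finger_gap: 0.821
clk 3.95 pos [5.331e-01 2.686e-01 4.000e-04] tilt [ 0.  0. -1.] yaw 1.479 d [-0.2  0.2  0.4] spin 0.003993901600957361 F [ 0.7 -0.   0.1] gap 70.1 q7 0.74
```

Aligned to within about 0.5 mm; now close and lift.

```bash
python3 -m creep '[[62,0,0,0,0],[50,0,0,0,0],[45,0,0,0,0],[45,0,0,0,0],[45,0,0,0,0]]' 50; python3 -m creep '[[45,0,0,-5,0],[45,0,0,-15,0],[45,0,0,-25,0],[45,0,0,-25,0],[45,0,0,0,0]]'
python3 - <<'E'
from h import *
go([.587,.0765,.06],1.475)
E
```

```text
clock: 4.45
position: [0.5333, 0.2687, 0.0012]
eef_rot: [0.144, 3.138, 0.0]
ft_force: [-2.0, -1.3, 6.7]
finger_gap: 0.629
clock: 4.95
position: [0.5358, 0.2703, 0.0748]
eef_rot: [0.144, 3.132, 0.006]
ft_force: [0.1, 0.7, -1.3]
finger_gap: 0.621
clk 4.95 pos [0.5358 0.2703 0.0748] tilt [ 0.006  0.003 -1.   ] yaw 1.479 d [ -68.7 -188.3   14.4] spin 0.004038808426815477 F [ 0.1  0.7 -1.3] gap 53.0 q7 0.77
```

```bash
python3 -m creep '[[45,-14,-38,0,0],[45,-14,-38,0,0],[45,-14,-38,0,0],[45,-14,-38,0,0],[45,-13,-36,0,0]]'; python3 -m creep '[[45,0,0,0,0],[45,0,0,0,0],[45,0,0,0,0]]'
python3 - <<'E'
from h import *
go([.587,.0765,.06],1.475)
st=get_state();im=snap('wrist','w3.png')
print(proj('wrist',[[.587,.0765,.02]],st))
E
```

```text
clock: 5.45
position: [0.5845, 0.0729, 0.0702]
eef_rot: [-0.145, -3.138, 0.001]
ft_force: [0.2, -0.6, -1.6]
finger_gap: 0.622
clock: 5.75
position: [0.5839, 0.0765, 0.0702]
eef_rot: [-0.142, -3.138, -0.002]
ft_force: [0.0, 0.3, -2.1]
finger_gap: 0.625
clk 5.75 pos [0.5839 0.0765 0.0702] tilt [-0.001  0.001 -1.   ] yaw 1.48 d [-3.1  0.2 10.2] spin 0.005468928972442999 F [ 0.   0.3 -2.1] gap 53.4 q7 1.12
[[275.12022093 236.78144411]]
```

View pics/w3.png

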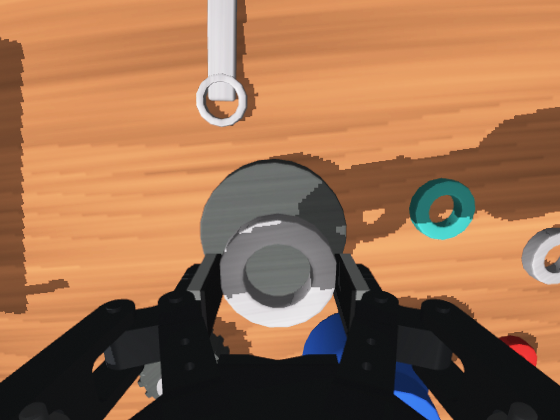

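The wrist view shows the big ring held between the pads, centred near (279,270). The plate below it is centred near (274,232), with its upper arc visible. Next I fit both circles.

```bash
cat >> h.py <<'E'
def arc(P,r=None):
    from scipy.optimize import least_squares
    P=np.array(P)[:,:2]
    f=(lambda s:np.hypot(*(P-s[:2]).T)-(r or s[2]))
    s=least_squares(f,[*P.mean(0),.04],loss='soft_l1',f_scale=.0005); return s.x.round(4),np.abs(s.fun).mean().round(5)
E
python3 - <<'E'
from h import *
st=get_state();im=cv2.cvtColor(cv2.imread('pics/w3.png'),cv2.COLOR_BGR2RGB)
hsv=cv2.cvtColor(im,cv2.COLOR_RGB2HSV)
S=cv2.GaussianBlur(hsv[...,1],(3,3),0)
c=np.array([274,232.]);P=[]
for a in np.radians(np.arange(170,371,5)):
    d=np.array([np.cos(a),np.sin(a)])
    for r in np.arange(55,95,.5):
        q=c+d*r
        if S[int(round(q[1])),int(round(q[0]))]>75: P.append(q);break
print('plate free',arc([ray('wrist',p,.02,st) for p in P]),'r48',arc([ray('wrist',p,.02,st) for p in P],.048))
zt=st['position'][2]+.011
# ring outer: gray-level edge vs background
m=(hsv[...,2]>140)&(hsv[...,1]<60); c=np.array([279,270.]);Q=[]
V=hsv[...,2]
for a in np.radians(list(range(30,151,4))):
    d=np.array([np.cos(a),np.sin(a)]);
    rs=np.arange(40,75,.5);on=[m[int(round((c+d*r)[1])),int(round((c+d*r)[0]))] for r in rs]
    if any(on): Q.append(c+d*rs[max(i for i,o in enumerate(on) if o)])
print('ring lower arc px',np.array(Q)[::6].round())
print('ring r28',arc([ray('wrist',p,zt,st) for p in Q],.028),arc([ray('wrist',p,zt,st) for p in Q]),st['position'][:2])
for z,cc,r in [(zt,st['position'][:2],.028),(.02,[.587,.0765],.048)]:
    t=np.linspace(0,2*np.pi,60); 
    pts=proj('wrist',np.c_[cc[0]+r*np.cos(t),cc[1]+r*np.sin(t),0*t+z],st)
    cv2.polylines(im,[pts.round().astype(int)],True,(0,255,0) if r<.03 else (255,255,0),1)
cv2.imwrite('pics/w3o.png',cv2.resize(im[130:350,160:400],None,fx=2.5,fy=2.5)[...,::-1])
E
```

```text
plate free (array([0.5843, 0.0758, 0.0469]), np.float64(0.00041)) r48 (array([0.5857, 0.0758, 0.04  ]), np.float64(0.00071))
ring lower arc px [[329. 299.]
 [312. 316.]
 [291. 325.]
 [267. 326.]
 [245. 317.]
 [227. 300.]]
ring r28 (array([0.5825, 0.0789, 0.04  ]), np.float64(0.00025)) (array([0.5839, 0.0788, 0.0268]), np.float64(0.00013)) [0.58392711 0.07705448]
```

View pics/w3o.png

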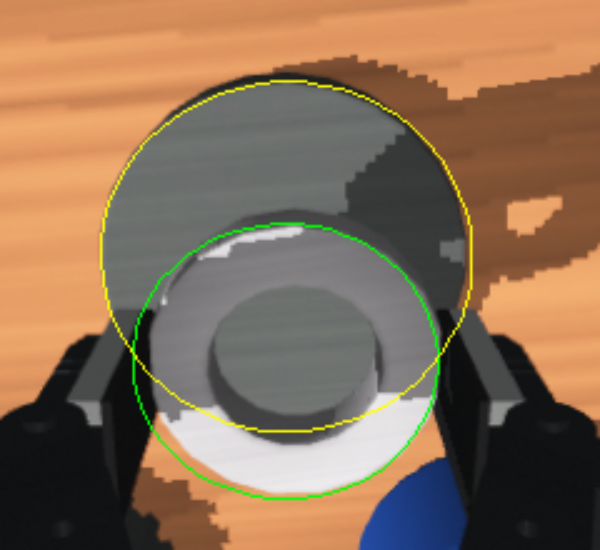

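```bash
python3 -m creep '[[45,-1.4,-2.7,12,0],[45,0,0,12,0],[45,0,0,12,0],[45,0,0,5,0],[45,0,0,0,0]]';python3 -m creep '[[45,0,0,0,0],[45,0,0,0,0]]'
cat > rp.py <<'E'
from h import *
import sys
def rp(f,dz,rr,c,zp=.02,rp_=.048,cp=(.585,.074),a0=30,a1=150,mp=None):
    st=get_state();im=snap('wrist',f);go([.585,.074,.02])
    hsv=cv2.cvtColor(im,cv2.COLOR_RGB2HSV)
    zt=st['position'][2]+dz
    S=cv2.GaussianBlur(hsv[...,1],(3,3),0);P=[]
    c0=proj('wrist',[*cp,zp],st)[0]
    for a in np.radians(np.arange(180,361,4)):
        d=np.array([np.cos(a),np.sin(a)])
        for r in np.arange(60,140,.5):
            q=(c0+d*r).round().astype(int)
            if 0<=q[0]<560 and 0<=q[1]<420 and S[q[1],q[0]]>75: P.append(c0+d*r);break
    W=[ray('wrist',p,zp,st) for p in P];print('plate',len(P),arc(W),arc(W,rp_))
    return st,im,P,zt
E
python3 - <<'E'
from rp import *
st,im,P,zt=rp('w4.png',.011,.028,None)
for p in P: cv2.circle(im,tuple(int(v) for v in p),1,(255,0,0),-1)
print(zt)
t=np.linspace(0,2*np.pi,60)
for cc,r,z in [(st['position'][:2],.028,zt),((.585,.074),.048,.02)]:
    cv2.polylines(im,[proj('wrist',np.c_[cc[0]+r*np.cos(t),cc[1]+r*np.sin(t),0*t+z],st).round().astype(int)],True,(0,255,0),1)
cv2.imwrite('pics/w4o.png',cv2.resize(im[90:390,130:430],(600,600))[...,::-1])
E
```

```text
clock: 6.3
position: [0.5843, 0.0723, 0.0276]
eef_rot: [-0.143, -3.135, 0.001]
ft_force: [-1.1, 0.7, -1.0]
finger_gap: 0.623
clock: 6.5
position: [0.5861, 0.0723, 0.0297]
eef_rot: [0.144, 3.137, 0.0]
ft_force: [-0.1, 0.2, -0.9]
finger_gap: 0.623
clk 6.55 pos [0.5862 0.0723 0.0298] tilt [ 0.001  0.    -1.   ] yaw 1.479 d [1.3 1.6 9.8] spin None F [-0.3 -0.6 -0.7] gap 53.0 q7 1.1
plate 46 (array([0.5834, 0.0752, 0.0465]), np.float64(0.00043)) (array([0.5854, 0.0751, 0.04  ]), np.float64(0.0008))
0.04070360138405626
```

View pics/w4o.png

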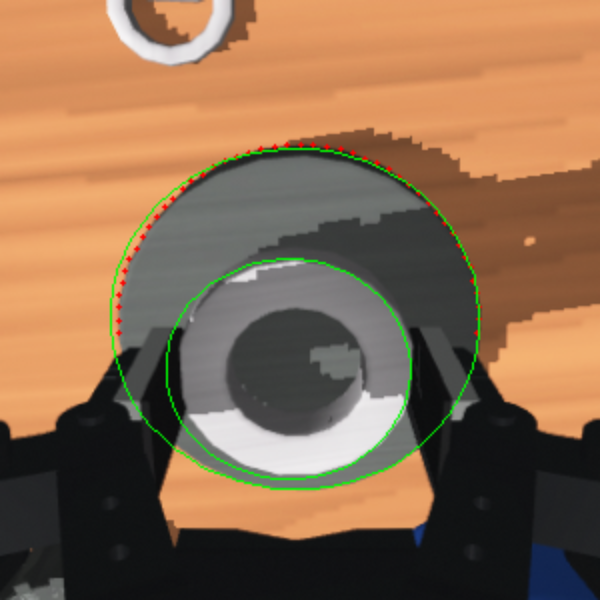

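Both the hole and the outline appear about 2% small, which I take as a camera height bias. The fingers hide the ring's outer left and right edges. I work out the offset relative to the plate from the hole, (278,276), and the plate's top-face near edge, (275,167.5).

Run:
```python
from h import *
st=get_state();zt=st['position'][2]+.011
for dl in (0,.0035):
    h=[ray('wrist',p,zt-dl,st) for p in [(278.25,244),(278.25,308.5),(244,277),(312.5,277)]]
    f=ray('wrist',(277.5,327.5),zt-dl,st)
    n=ray('wrist',(275,167.5),.02-dl,st); l=ray('wrist',(190,250),.02-dl,st); r=ray('wrist',(369,250),.02-dl,st)
    print(dl,'hole d',np.linalg.norm(h[0]-h[1]),np.linalg.norm(h[2]-h[3]),'c',(h[0]+h[1])[:2]/2,(h[2]+h[3])[:2]/2,'far',f[0]-.028,'plate near+48',n[0]+.048,'w',np.linalg.norm(l-r),(l+r)[:2]/2)
print(st['position'])
```

```text
0 hole d 0.032837086509150654 0.03142290224460773 c [0.58636927 0.07440382] [0.58620979 0.07441829] far 0.5852446787384297 plate near+48 0.587000878426405 w 0.09291020593015552 [0.5817905  0.07550783]
0.0035 hole d 0.0337121095589838 0.03226024095762116 c [0.58820325 0.07424166] [0.58803952 0.07425652] far 0.5877948149137567 plate near+48 0.5874944201294345 w 0.09504742887400738 [0.58326833 0.07539325]
[0.58616997 0.07228896 0.02980851]
```

```bash
python3 -m creep '[[45,0,1.1,3,0],[45,0,0,3,0],[45,0,0,0,0]]';python3 -m creep '[[45,0,0,1.5,0],[45,0,0,0,0],[45,0,0,0,0]]'; python3 -m creep '[[45,0,0,1,0],[45,0,0,0,0]]'
```

```text
clock: 6.85
position: [0.5854, 0.0733, 0.0229]
eef_rot: [-0.144, -3.138, 0.0]
ft_force: [-0.3, -0.5, -1.5]
finger_gap: 0.621
clock: 7.15
position: [0.5857, 0.0733, 0.0218]
eef_rot: [-0.144, -3.138, -0.0]
ft_force: [-0.2, 0.1, -0.9]
finger_gap: 0.626
clock: 7.35
position: [0.5859, 0.0733, 0.0213]
eef_rot: [0.144, 3.138, -0.0]
ft_force: [-1.8, 0.5, 2.5]
finger_gap: 0.623
```

```bash
python3 -m creep '[[58,0,0,0,0],[64,0,0,0,0],[72,0,0,0,0],[75,0,0,-10,0],[75,0,0,-40,0]]' 40; python3 -m creep '[[75,0,0,-40,0],[75,0,0,-40,0],[75,0,0,0,0],[75,0,0,0,0]]'
python3 - <<'E'
from h import *
go([.6257,.278,.06],1.475)
st=get_state();im=snap('wrist','w5.png')
t=np.linspace(0,2*np.pi,60)
cv2.imwrite('pics/w5o.png',cv2.resize(im[100:330,160:390],(600,600),interpolation=cv2.INTER_CUBIC)[...,::-1])
for z,c in [(.032,(.5859,.0733)),(.02,(.587,.0755))]: print(proj('wrist',[*c,z],st))
E
```

```text
clock: 7.85
position: [0.5821, 0.0727, 0.0678]
eef_rot: [-0.143, -3.13, 0.002]
ft_force: [-0.5, -1.0, 0.1]
finger_gap: 0.881
clock: 8.25
position: [0.5867, 0.0734, 0.1527]
eef_rot: [0.144, 3.135, 0.0]
ft_force: [-1.2, 0.7, -0.9]
finger_gap: 0.879
clk 8.25 pos [0.5867 0.0734 0.1527] tilt [ 0.003  0.    -1.   ] yaw 1.479 d [-19.7 207.3  92.9] spin 0.003963165942366453 F [-1.2  0.7 -0.9] gap 75.1 q7 1.16
[[275.3165402 203.0973249]]
[[277.98262269 200.67262598]]
```

View pics/w5o.png

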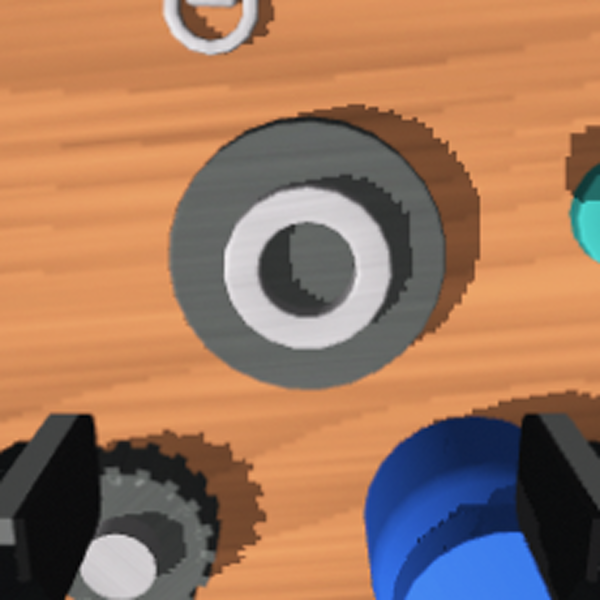

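The ring at crop (308,268) sits on the plate at crop (308,254). I check the centring against parallax numerically.

Run:
```python
from h import *
st=get_state()
s=230/600
def c(l,r,t,b,z,dl):
    P=[ray('wrist',(160+x*s,100+y*s),z-dl,st) for x,y in [((l+r)/2,t),((l+r)/2,b),(l,(t+b)/2),(r,(t+b)/2)]]
    return (P[0][0]+P[1][0])/2,(P[2][1]+P[3][1])/2,np.linalg.norm(P[0]-P[1]),np.linalg.norm(P[2]-P[3])
for dl in (0,.0035):
    print(np.round(c(224.5,391,186,349,.032,dl),4),np.round(c(170,445,121,388,.02,dl),4))
im=snap('wrist')
fit(im,'wrist',(277,202),34,.032,140,255,st)
t=snap('top')
print(proj('top',[.583,.072,.032]))
fit(t,'top',(295,201),26,.032,130,255);fit(t,'top',(295,201),27,.02,30,255)
```

```text
[0.5844 0.0754 0.0549 0.0543] [0.5843 0.0754 0.0934 0.0934]
[0.5853 0.0753 0.0556 0.055 ] [0.5851 0.0753 0.0946 0.0946]
(277, 202) centre [0.5862 0.0749] diam 0.054 enc 0.5862 0.0749 0.0552
[[294.88076621 200.64820435]]
(295, 201) centre [0.5951 0.0431] diam 0.0688 enc 0.5933 0.046 0.1045
(295, 201) centre [0.5865 0.0649] diam 0.1161 enc 0.584 0.0716 0.127
```

```bash
python3 -m creep '[[70,-4,40,2,0],[65,-4,41,10,0],[62,-4,41,20,0],[62,-4,41,20,0],[62,-4,41,20,0]]'; python3 -m creep '[[60,0,0,18,0],[60,0,0,0,0],[60,0,0,0,0]]'
python3 - <<'E'
from h import *
go([.626,.276,.002],1.475)
st=get_state();im=snap('wrist','w6.png')
p=tuple(int(v) for v in proj('wrist',[.626,.277,.012],st)[0]);print(p)
fit(im,'wrist',p,60,.012,110,255,st)
E
```

```text
clock: 8.9
position: [0.6234, 0.2756, 0.0761]
eef_rot: [-0.144, -3.136, 0.002]
ft_force: [1.2, -0.6, -0.6]
finger_gap: 0.723
clock: 9.2
position: [0.6235, 0.2726, 0.0592]
eef_rot: [-0.145, -3.135, 0.004]
ft_force: [1.0, 0.0, -0.5]
finger_gap: 0.702
clk 9.2 pos [0.6235 0.2726 0.0592] tilt [-0.003 -0.003 -1.   ] yaw 1.478 d [-2.3  3.8 57.1] spin 0.0030585627774013524 F [ 1.   0.  -0.5] gap 60.0 q7 0.83
(282, 237)
(282, 237) centre [0.6265 0.2772] diam 0.0391 enc 0.6254 0.2779 0.042
```

```bash
python3 -m creep '[[60,-2.4,3.2,15,0],[60,0,0,20,0],[60,0,0,14,0],[60,0,0,4,0],[60,0,0,0,0]]'
python3 - <<'E'
from h import *
go([.626,.2757,.002],1.475)
E
```

```text
clock: 9.75
position: [0.6267, 0.2769, 0.007]
eef_rot: [-0.145, -3.137, 0.001]
ft_force: [0.1, -0.7, 0.6]
finger_gap: 0.704
clk 9.75 pos [0.6267 0.2769 0.007 ] tilt [-0.001 -0.001 -1.   ] yaw 1.478 d [ 0.5 -1.2  5. ] spin 0.0033915977409870735 F [ 0.1 -0.7  0.6] gap 60.1 q7 0.81
```

```bash
python3 -m creep '[[60,0.5,-1,3,0],[60,0,0,2,0],[60,0,0,0,0],[50,0,0,0,0],[35,0,0,0,0]]'; python3 -m creep '[[32,0,0,0,0],[32,0,0,0,0],[32,0,0,0,0],[32,0,0,0,0]]' 50;  python3 -m creep '[[32,0,0,-5,0],[32,0,0,-15,0],[32,0,0,-30,0],[32,0,0,-30,0],[32,0,0,0,0]]'
python3 - <<'E'
from h import *
go([.586,.0733,.075],1.475)
E
```

```text
clock: 10.25
position: [0.6268, 0.2768, 0.0036]
eef_rot: [0.144, 3.138, 0.0]
ft_force: [-0.4, -0.3, 3.3]
finger_gap: 0.47
clock: 10.65
position: [0.6268, 0.2769, 0.0037]
eef_rot: [0.144, 3.137, 0.001]
ft_force: [-1.5, -0.8, 5.6]
finger_gap: 0.458
clock: 11.15
position: [0.63, 0.2787, 0.089]
eef_rot: [0.144, 3.13, 0.007]
ft_force: [1.1, 1.0, 0.5]
finger_gap: 0.461
clk 11.15 pos [0.63   0.2787 0.089 ] tilt [ 0.009  0.004 -1.   ] yaw 1.479 d [  25.1 -208.6   12.8] spin 0.004024746066893847 F [1.1 1.  0.5] gap 39.4 q7 0.84
```

```bash
python3 -m creep '[[32,5,-42,0,0],[32,5,-42,0,0],[32,5,-42,0,0],[32,5,-42,3,0],[32,5,-40,4,0]]'; python3 -m creep '[[32,0,0,10,0],[32,0,0,10,0],[32,0,0,5,0],[32,0,0,0,0],[32,0,0,0,0]]'
python3 - <<'E'
from h import *
go([.5866,.0733,.042],1.475)
E
```

```text
clock: 11.65
position: [0.582, 0.0698, 0.0761]
eef_rot: [0.145, 3.138, -0.001]
ft_force: [0.7, -0.5, -1.3]
finger_gap: 0.459
clock: 12.15
position: [0.5825, 0.0737, 0.0507]
eef_rot: [-0.14, -3.138, -0.001]
ft_force: [-0.1, 0.2, -1.0]
finger_gap: 0.459
clk 12.15 pos [0.5825 0.0737 0.0507] tilt [-0.     0.001 -1.   ] yaw 1.482 d [-4.1 -0.   8.7] spin 0.006582220319957033 F [-0.1  0.2 -1. ] gap 39.2 q7 1.1
```

```bash
python3 -m creep '[[32,-4,0,5,0],[32,0,0,4,0],[32,0,0,0,0],[32,0,0,0,0]]'
python3 - <<'E'
from h import *
go([.5866,.0733,.042],1.475)
st=get_state();im=snap('wrist','w7.png')
cv2.imwrite('pics/w7o.png',cv2.resize(im[170:370,180:380],(800,600) if 0 else (600,600),interpolation=cv2.INTER_CUBIC)[...,::-1])
E
```

```text
clock: 12.55
position: [0.5863, 0.0715, 0.0416]
eef_rot: [-0.144, -3.138, 0.0]
ft_force: [1.2, -0.9, -0.4]
finger_gap: 0.459
clk 12.55 pos [0.5863 0.0715 0.0416] tilt [-0.001 -0.    -1.   ] yaw 1.479 d [-0.2  1.8 -0.4] spin 0.004131551317162696 F [ 1.2 -0.9 -0.4] gap 39.2 q7 1.1
```

View pics/w7o.png

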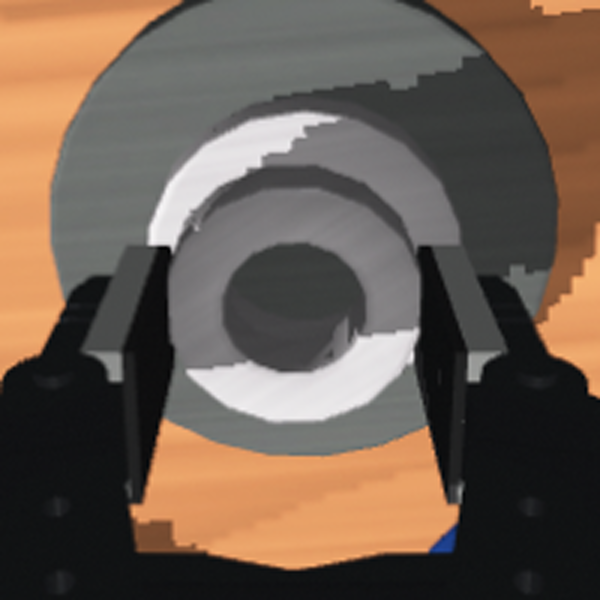

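The crop shows the small ring's hole at 223–366 across and the ring's outline at 187–422 down. The big ring's near edge is at row 111, and the plate's far edge is at row 455.

Run:
```python
from h import *
st=get_state();zt=st['position'][2]-.0037+.012
f=lambda x,y,z:ray('wrist',(180+x/3,170+y/3),z,st)
for dl in (0,.0035):
    a,b=f(295,187,zt-dl,),f(295,422,zt-dl);h1,h2=f(294.5,243,zt-dl),f(294.5,372,zt-dl);l,r=f(223,305,zt-dl),f(366,305,zt-dl)
    n=f(305,111,.032-dl);pf=f(304,455,.02-dl);bl,br=f(149,245,.032-dl),f(462,245,.032-dl)
    print('small x',(a+b)[0]/2,a[0]-b[0],(h1+h2)[0]/2,h1[0]-h2[0],'y',(l+r)[1]/2,'big x',n[0]+.028,'y',(bl+br)[1]/2,'plate x',pf[0]-.048)
```

```text
small x 0.5858322232036632 -0.04013487934913196 0.5857648721505114 -0.022039606750327678 y 0.07367054776824994 big x 0.5870694338256807 y 0.07579454371035016 plate x 0.5853553105539376
small x 0.5876036427236531 -0.04118216558583876 0.5875345342008853 -0.022614711925336706 y 0.0735139294678851 big x 0.5880152908336782 y 0.0757053456977637 plate x 0.5878157680015359
```

```bash
python3 -m creep '[[32,-0.2,1.9,2,0],[32,0,0,1.5,0],[32,0,0,0,0]]';python3 -m creep '[[32,0,0,1,0],[32,0,0,0,0],[32,0,0,0,0]]'; python3 -m creep '[[32,0,0,1,0],[32,0,0,0,0]]'
```

```text
clock: 12.9
position: [0.5867, 0.0734, 0.0381]
eef_rot: [-0.144, -3.138, -0.0]
ft_force: [0.3, 0.3, -1.5]
finger_gap: 0.456
clock: 13.2
position: [0.5868, 0.0733, 0.0373]
eef_rot: [-0.144, -3.138, -0.0]
ft_force: [-0.4, -1.1, -0.4]
finger_gap: 0.46
clock: 13.4
position: [0.5868, 0.0733, 0.0362]
eef_rot: [-0.144, -3.138, 0.0]
ft_force: [-0.5, 0.7, -1.2]
finger_gap: 0.461
```

```bash
python3 -m creep '[[32,0,0,0.7,0],[32,0,0,0,0]]'; python3 -m creep '[[32,0,0,0.4,0],[32,0,0,0,0]]'
```

```text
clock: 13.6
position: [0.5869, 0.0733, 0.0358]
eef_rot: [0.144, 3.138, -0.0]
ft_force: [-1.2, -0.0, 1.2]
finger_gap: 0.46
clock: 13.8
position: [0.5869, 0.0733, 0.0357]
eef_rot: [0.144, 3.138, -0.0]
ft_force: [-2.3, -1.0, 4.4]
finger_gap: 0.456
```

Contact at the expected height. Release, rise, and check.

```bash
python3 -m creep '[[44,0,0,0,0],[50,0,0,0,0],[58,0,0,0,0],[60,0,0,-10,0],[60,0,0,-40,0]]' 40; python3 -m creep '[[60,0,0,-40,0],[60,0,0,-40,0],[60,0,0,0,0],[60,0,0,0,0]]'
python3 - <<'E'
from h import *
go([.538,-.257,.25])
st=get_state();im=snap('wrist','w8.png')
cv2.imwrite('pics/w8o.png',cv2.resize(im[100:330,160:390],(600,600),interpolation=cv2.INTER_CUBIC)[...,::-1])
E
```

```text
clock: 14.3
position: [0.5833, 0.0726, 0.0822]
eef_rot: [-0.144, -3.13, 0.002]
ft_force: [-0.0, 0.4, 1.0]
finger_gap: 0.705
clock: 14.7
position: [0.5878, 0.0734, 0.1671]
eef_rot: [0.144, 3.135, 0.0]
ft_force: [-0.3, -0.0, -0.2]
finger_gap: 0.703
clk 14.7 pos [0.5878 0.0734 0.1671] tilt [ 0.003  0.    -1.   ] yaw 1.479 d [  19.1 -333.5  -83.1] spin None F [-0.3 -0.  -0.2] gap 60.0 q7 1.15
```

View pics/w8o.png

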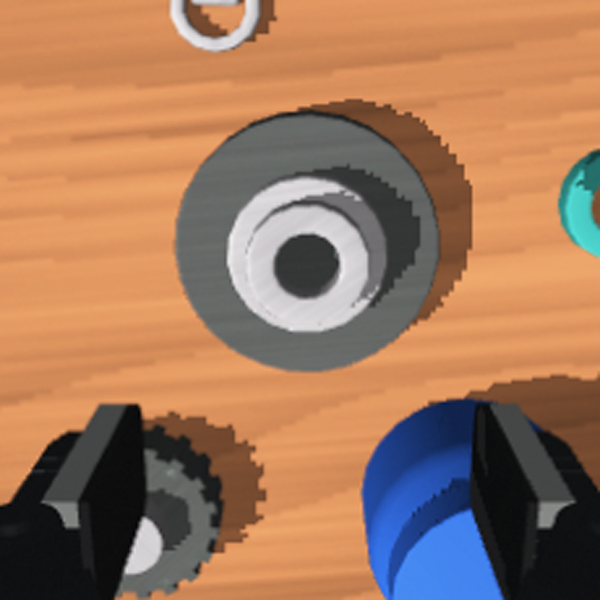

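The stack looks concentric: columns are small 307, big 306.5 and plate 307, and the row shifts match parallax. On to the gearbox.

```bash
python3 -m creep '[[50,0,-5,-45,0],[50,2,-40,-40,0],[50,3,-45,-10,0],[50,3,-45,0,0],[50,3,-45,0,0]]'; python3 -m creep '[[50,3,-45,0,0],[50,3,-45,0,0],[50,2,-45,0,0],[50,0,-15,0,0],[50,0,0,0,0]]'
python3 - <<'E'
from h import *
go([.538,-.257,.25])
st=get_state();im=snap('wrist','w9.png')
print(find('wrist','cover_grip',st=st),find('wrist','case',st=st))
E
```

```text
clock: 15.25
position: [0.5589, -0.1018, 0.2545]
eef_rot: [-0.143, -3.136, -0.0]
ft_force: [0.5, -0.0, -0.8]
finger_gap: 0.582
clock: 15.75
position: [0.5363, -0.2523, 0.2536]
eef_rot: [-0.153, -3.134, -0.0]
ft_force: [0.3, -0.2, -0.5]
finger_gap: 0.583
clk 15.75 pos [ 0.5363 -0.2523  0.2536] tilt [-0.003  0.    -1.   ] yaw 1.473 d [-2.2 -4.5  3.6] spin None F [ 0.3 -0.2 -0.5] gap 49.8 q7 1.79
[(0.81, [0.5361, -0.2552, 0.1441], [272.0, 209.0])] [(0.81, [0.5366, -0.2557, -0.0042], [274.0, 178.0])]
```

View pics/w9.png

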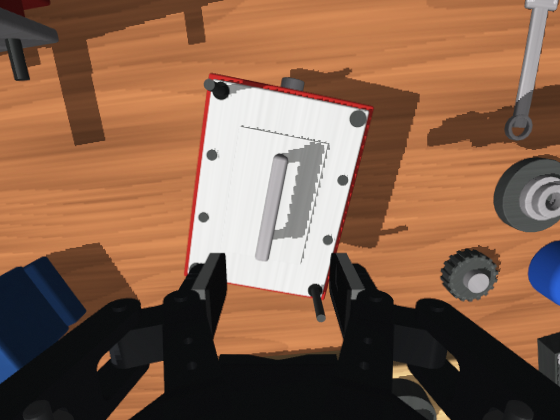

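The wrist view shows the cover handle's bar running from (280,157) to (262,258). The studs are at the top-left (213,87) and the bottom-right (318,300).

Run:
```python
from h import *
im=cv2.cvtColor(cv2.imread('pics/w9.png'),cv2.COLOR_BGR2RGB); st=get_state()
a,b=ray('wrist',(280.5,157),.151,st),ray('wrist',(262,258),.151,st)
print(a,b,'len',np.linalg.norm(a-b),'mid',(a+b)/2,'ang',np.arctan2(*(b-a)[[1,0]]))
yaw=np.arctan2(*(b-a)[[1,0]])+np.pi/2
go([*((a+b)/2)[:2],.20],yaw)
# case edges for angle: cover left and right edge
for p,q in [((212,92),(188,265)),((370,107),(327,297))]:
    u,v=ray('wrist',p,.106,st),ray('wrist',q,.106,st); print('edge ang',np.arctan2(*(v-u)[[1,0]]),np.linalg.norm(u-v))
```

```text
[ 0.49675832 -0.23832457  0.151     ] [ 0.57935053 -0.26109549  0.151     ] len 0.08567372429142846 mid [ 0.53805443 -0.24971003  0.151     ] ang -0.26901967597335635
clk 15.9 pos [ 0.5386 -0.2463  0.2546] tilt [-0.001  0.002 -1.   ] yaw 1.482 d [ 0.2 -3.6 54.6] spin 0.17993835317841156 F [ 0.2 -0.5  0.5] gap 50.1 q7 1.79
edge ang -0.28863181043996516 0.16714789006388037
edge ang -0.2474229565635483 0.19022118218708106
```

```bash
python3 -m creep '[[45,1,-4,10,0.09],[45,1,-3,10,0.1],[45,0.5,-2,10,0],[45,0,0,10,0],[45,0,0,0,0]]'; python3 -m creep '[[40,0,0,0,0],[40,0,0,0,0],[40,0,0,0,0]]'
python3 - <<'E'
from h import *
st=get_state();im=snap('wrist','w10.png');go([.536,-.2565,.125],1.293)
print(find('wrist','cover_grip',st=st))
print('q',st['joints'].round(2))
cv2.imwrite('pics/w10o.png',cv2.resize(im[100:400,130:430],(600,600))[...,::-1])
E
```

```text
clock: 16.4
position: [0.5338, -0.2557, 0.2137]
eef_rot: [-0.435, -3.108, -0.002]
ft_force: [-0.1, -0.3, 0.6]
finger_gap: 0.525
clock: 16.7
position: [0.5349, -0.2575, 0.2161]
eef_rot: [0.44, 3.11, -0.0]
ft_force: [0.4, 0.1, 0.3]
finger_gap: 0.464
clk 16.75 pos [ 0.5348 -0.2575  0.2161] tilt [ 0.001 -0.    -1.   ] yaw 1.289 d [-0.8  1.3 91.1] spin -0.003698738032415161 F [-0.2  0.9 -0.1] gap 39.8 q7 1.62
[(0.84, [0.538, -0.2587, 0.1453], [275.0, 227.0])]
q [ 0.56  0.39 -0.19  1.72  0.09  1.04  1.62]
```

View pics/w10o.png

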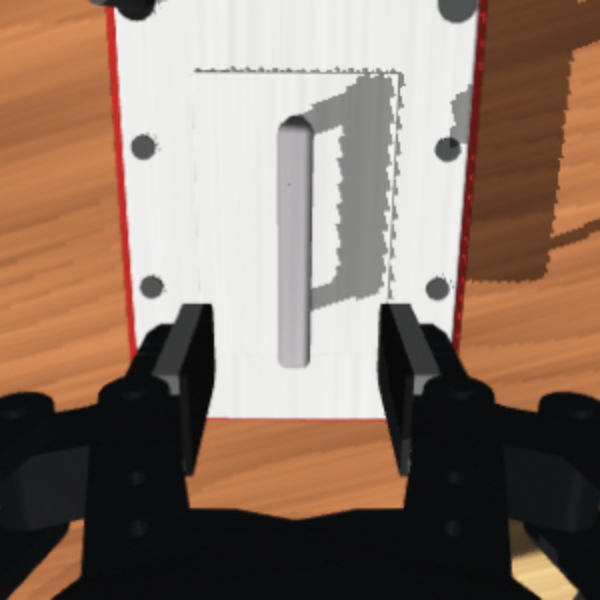

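The bar is at crop column 295, midway between the pads and parallel to them.

Run:
```python
from h import *
st=get_state()
a,b=ray('wrist',(277.5,160),.151,st),ray('wrist',(277,283.5),.151,st)
print(a,b,np.linalg.norm(a-b),np.arctan2(*(b-a)[[1,0]])); go([*((a+b)/2)[:2],.125],1.291)
```

```text
[ 0.49211027 -0.24344685  0.151     ] [ 0.57789308 -0.26862681  0.151     ] 0.08940201797942382 -0.28551182372569117
clk 16.8 pos [ 0.5347 -0.2576  0.216 ] tilt [ 0.001 -0.    -1.   ] yaw 1.289 d [ 0.2  1.6 91. ] spin -0.0019005518962471601 F [-0.  -0.8 -0.7] gap 39.9 q7 1.62
```

```bash
python3 -m creep '[[40,-1,0,20,0],[40,-1,0,20,0],[40,0,0,20,0],[40,0,0,15,0],[40,0,0,10,0]]'; python3 -m creep '[[40,0,0,4,0],[40,0,0,0,0],[40,0,0,0,0]]'
python3 - <<'E'
from h import *
go([.537,-.257,.125],1.291)
E
```

```text
clock: 17.3
position: [0.5358, -0.2578, 0.1293]
eef_rot: [-0.441, -3.109, -0.001]
ft_force: [-0.1, -0.5, 0.8]
finger_gap: 0.469
clock: 17.6
position: [0.537, -0.2582, 0.1273]
eef_rot: [0.441, 3.109, -0.001]
ft_force: [0.1, -0.1, 0.2]
finger_gap: 0.468
clk 17.6 pos [ 0.537  -0.2582  0.1273] tilt [ 0.001 -0.001 -1.   ] yaw 1.289 d [0.3 1.1 2.3] spin -0.001929397348910511 F [ 0.1 -0.1  0.2] gap 39.9 q7 1.6
```

```bash
python3 -m creep '[[40,0,0.5,2,0],[25,0,0,0,0],[18,0,0,0,0],[12,0,0,0,0],[5,0,0,0,0]]' 40; python3 -m creep '[[0,0,0,0,0],[0,0,0,0,0],[0,0,0,0,0],[0,0,0,0,0]]' 100
```

```text
clock: 18.1
position: [0.5363, -0.2584, 0.1249]
eef_rot: [0.443, 3.11, -0.002]
ft_force: [-0.9, -1.7, 1.8]
finger_gap: 0.13
clock: 18.5
position: [0.5363, -0.2584, 0.1251]
eef_rot: [0.443, 3.11, -0.002]
ft_force: [-3.1, -3.3, 4.5]
finger_gap: 0.12
```

```bash
python3 -m creep '[[0,0,0,-0.5,0],[0,0,0,-0.5,0],[0,0,0,0,0],[0,0,0,0,0]]'; python3 -m creep '[[0,0,0,-0.5,0],[0,0,0,-0.5,0],[0,0,0,0,0],[0,0,0,0,0]]'
```

```text
clock: 18.9
position: [0.5363, -0.2584, 0.1251]
eef_rot: [0.442, 3.11, -0.001]
ft_force: [0.1, -5.3, -1.8]
finger_gap: 0.12
clock: 19.3
position: [0.5363, -0.2584, 0.1252]
eef_rot: [-0.442, -3.11, 0.001]
ft_force: [2.2, -6.5, -8.5]
finger_gap: 0.12
```

```bash
python3 -m creep '[[0,0,0,-0.5,0],[0,0,0,-0.5,0],[0,0,0,0,0],[0,0,0,0,0]]'; python3 -m creep '[[0,0,0,-0.4,0],[0,0,0,0,0],[0,0,0,0,0]]'
```

```text
clock: 19.7
position: [0.5363, -0.2584, 0.1252]
eef_rot: [-0.442, -3.11, 0.001]
ft_force: [4.4, -5.9, -14.9]
finger_gap: 0.12
clock: 20.0
position: [0.5363, -0.2584, 0.1252]
eef_rot: [-0.442, -3.11, 0.001]
ft_force: [7.4, -8.0, -17.3]
finger_gap: 0.118
```

```bash
python3 -m creep '[[0,0,0,-0.4,0],[0,0,0,0,0],[0,0,0,0,0]]'; python3 -m creep '[[0,0,0,-0.4,0],[0,0,0,0,0],[0,0,0,0,0]]'
```

```text
clock: 20.3
position: [0.5363, -0.2584, 0.1261]
eef_rot: [-0.442, -3.11, 0.001]
ft_force: [4.6, -7.1, -13.4]
finger_gap: 0.118
clock: 20.6
position: [0.5363, -0.2584, 0.1269]
eef_rot: [-0.442, -3.11, 0.001]
ft_force: [3.6, -6.4, -11.3]
finger_gap: 0.117
```

The seal gave way with under 1 mm of jump. Continue slowly to about 10 mm.

```bash
python3 -m creep '[[0,0,0,-0.7,0],[0,0,0,-0.7,0],[0,0,0,-0.7,0],[0,0,0,-0.7,0],[0,0,0,0,0]]'; python3 -m creep '[[0,0,0,-0.8,0],[0,0,0,-0.8,0],[0,0,0,-0.8,0],[0,0,0,0,0],[0,0,0,0,0]]'
```

```text
clock: 21.1
position: [0.5363, -0.2584, 0.13]
eef_rot: [-0.442, -3.11, 0.001]
ft_force: [3.0, -6.6, -9.4]
finger_gap: 0.117
clock: 21.6
position: [0.5363, -0.2584, 0.1325]
eef_rot: [-0.442, -3.11, 0.001]
ft_force: [3.0, -6.2, -8.7]
finger_gap: 0.115
```

```bash
python3 -m creep '[[0,0,0,-0.8,0],[0,0,0,-0.8,0],[0,0,0,-0.7,0],[0,0,0,0,0],[0,0,0,0,0]]'; python3 -m creep '[[0,0,0,0,0],[0,0,0,0,0]]'
python3 - <<'E'
from h import *
snap('scene','s1.png');print('grip',find('scene','cover_grip'))
t=snap('top','t1.png')
for l in ['big_ring_mid','small_ring_mid','plate_top','cover_grip']: print(l,find('top',l))
im=np.hstack([cv2.resize(t[110:270,170:330],(400,400)),cv2.resize(cv2.cvtColor(cv2.imread('pics/s1.png'),cv2.COLOR_BGR2RGB)[90:290,130:330],(400,400))])
cv2.imwrite('pics/fin.png',im[...,::-1]);st=get_state();print(st['position'],st['ft_force'],st['clock'],st['joint_torque'].round(1))
E
```

```text
clock: 22.1
position: [0.5363, -0.2584, 0.1348]
eef_rot: [-0.442, -3.11, 0.001]
ft_force: [2.3, -6.9, -7.9]
finger_gap: 0.118
clock: 22.3
position: [0.5363, -0.2584, 0.1348]
eef_rot: [-0.442, -3.11, 0.001]
ft_force: [2.5, -6.5, -9.0]
finger_gap: 0.121
grip [(0.56, [0.5353, -0.2573, 0.151], [195.0, 152.0]), (0.4, [0.5892, 0.0721, 0.0172], [270.0, 242.0])]
big_ring_mid [(0.54, [0.5841, 0.0712, 0.0307], [295.0, 200.0])]
small_ring_mid [(0.71, [0.5873, 0.0716, 0.0366], [295.0, 199.0]), (0.69, [0.7123, 0.3305, 0.0042], [186.0, 152.0]), (0.48, [0.7135, 0.2521, 0.0071], [218.0, 150.0]), (0.47, [0.5768, 0.1891, 0.002], [246.0, 206.0])]
plate_top [(0.85, [0.5842, 0.0748, 0.021], [294.0, 201.0])]
cover_grip [(0.74, [0.5365, -0.2559, 0.1548], [452.0, 211.0])]
[ 0.53628572 -0.25839004  0.13475977] [ 2.10812886 -5.83036678 -8.24487482] 22.65 [ -2.9 -58.   -5.4 -24.2  -1.3   1.5   0.2]
```

View pics/fin.png

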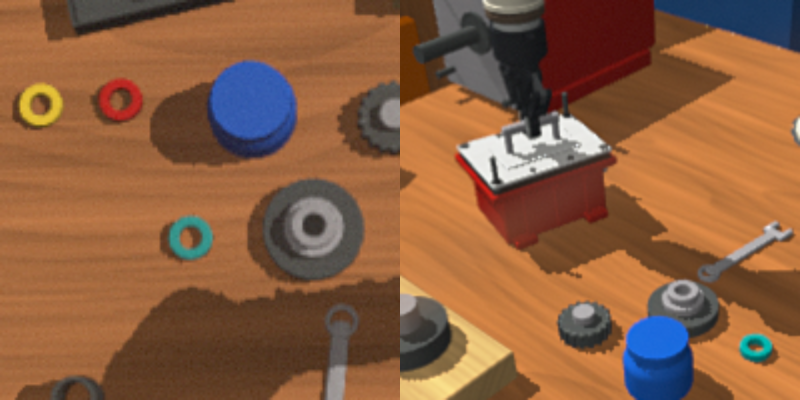

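The rings are stacked on the plate, the cover is held about 9.6 mm open at a steady 8–9 N, and the look-alikes and tools have not moved. Handing in.

```bash
python3 -c "from rig import *; print(sign_off())"
```

```text
the job is handed in; nothing more can be done
None
```

The job is done and handed in at about 22.7 s of the 58 s allowed; `sign_off()` gave no verdict.

- **Rings:** I laid the 56 mm ring flat on the face plate, then the 42 mm plain steel ring on top, and let go of both. In the wrist view the two rings and the plate share a centre to within about 1 mm. The final top view shows the stack in place, with the red, turquoise and yellow rings and the tools in view unmoved.
- **Cover:** The seal gave way at about 17–20 N, and the cover rose less than 1 mm in that step. The arm is still holding it, with the tool 9.6 mm above where the pull began and a steady pull of 8–9 N. The networks put the handle 7–11 mm above shut, which fits.
- **Disagreements:**
  - The top and wrist cameras differed by about 3 mm, so I centred the rings relative to the plate in the wrist pictures.
  - The gripper opening read about 3 mm less than each ring's stated diameter. The pictures matched the stated sizes.
  - A side force of about 6 N remains on the handle.
  - One fit of the stack from the top camera failed because it also picked up the background, so I discarded it.

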